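# Shut the gift-box chute and restock it

## Robot

A 7-joint arm with a two-finger parallel gripper is mounted at the origin on a cart in front of the work surface, level with it; the furniture and walls round the work are solid. World frame = base frame: x ahead of the robot, y to its left, z up, the work surface at z = 0. Lengths are in m, angles in rad, forces in N, time in s.
With the tool pointing down it reaches from about 0.4 to 0.85 m from the base axis. Payload 6.9 kg.
Tool frame: the origin (TCP) lies at the very end of the fingers, on their centre line; the grasp point (between the pads) lies 19 mm behind it; z points along the fingers, y is the line along which they close (so a half turn about z gives the same grasp; the last joint's range is limited). The gripper opens to 85 mm and grips with 20 to 120 N. Pads are 22 mm wide; open, the fingers measure 114 mm over their backs; the gripper's body (76 mm by 85 mm) begins 54 mm behind the grasp point. The pads swing forward as they close: fully open they stand 13 mm farther back than shut.
Start: joints at [-1.123, 0.507, -0.238, 1.5, 0.126, 1.149, -0.155], TCP at [0.21, 0.589, 0.231] pointing down, gripper open.
Joint ranges: [-3.08, 3.08], [-0.24, 2.05], [-1.43, 1.35], [0, 2.5], [-1.52, 4.66], [0.17, 1.96], [-2.89, 2.89]. Speed limits (rad/s): [2.39, 2.39, 3.14, 3.14, 3.14, 3.14, 3.14].

## Interface

Orientations are given as a unit quaternion [w, x, y, z].
In Python, from station import ctrl, viewer, solver, sensors gives the robot as it stands (ctrl), with the cameras (viewer), the kinematics (solver) and the readings (sensors). Calls block until the motion is done:
- ctrl.movep(position, orientation): joint-space move of the TCP to a pose.
- ctrl.movel(position, frame=None, max_speed=0.15): straight line of the TCP; frame=None keeps the orientation; max_speed is the mean speed in m/s.
- ctrl.set_joints(angles): joint-space move.
- ctrl.ungrasp() and ctrl.close_gripper(force=None): open the fingers fully, or close them until they stop; force is the grip in N (None keeps the last).
- ctrl.pause(seconds).
- solver.ik(position, orientation): joint angles nearest the present ones, or None.
- sensors.get_state(): the state.
- viewer.grab_frame(name): name is "scene" or "top" or "wrist"; returns the picture (384x512x3 uint8, blue, green, red); there is no depth.
- viewer.camera_info(name): a dict with "mtx" (3x3 intrinsics, pixels), "R" (3x3) and "t" (3): a world point X has camera coordinates R X + t; the wrist camera has in their place "hand_eye" (4x4, takes a point from camera to tool coordinates, whose origin is the TCP and whose axes are the flange's). Camera axes: x right, y down, z forward; pixel columns grow to the right and rows downward; lengths in m; the calibration is good to about 2 mm. A picture is of the moment at which its call begins: read the wrist's pose just before it. camera_info takes no time and is no camera call.
A pose or a line that the arm cannot do raises ctrl.Unreachable and nothing moves.
- ctrl.close_job(): hands the job in; it is judged then, once.
The state is a dict: "time": time; "qpos": joint angles; "qd": joint speeds; "tau": joint torques, N m; "tcp_pos": TCP position; "eef_rot": TCP orientation; "contact_force": force on the tool from outside, world axes, zero at the start; "wrist_torque": the same for the moment, N m; "width": finger opening in m; "gripper_force": force on a finger pad.
Only numpy, scipy, OpenCV 4.12 (cv2) and the standard library are available. Lean on these libraries where they do the work, as an engineer would, in place of code of your own. Each camera call takes 0.05 s, during which the arm holds its last target. There are 200 camera calls.

## Task

Get the wooden gift-box dispenser ready for customers: first slide its blue gate fully shut, until the orange spring catch clicks up behind it. Then lower the green gift box gently, lid up, into the sloping chute behind the gate and let go, leaving the pink box and the other goods on the table where they are.

Things in the scene. Friction and masses are not known exactly. Their poses are not given: they have to be found in the camera images.
- dispenser: Wooden dispenser, fixed, 116 mm deep, 100 wide, 198 high. Origin: on the table under its middle; front faces its -x, z up. A slippery white chute slopes down at 30 deg to the front. From its back board a 76 mm wide roof juts over the chute at 190 to 198 mm, to local x = -0.011: an upright gripper hits it; lean the tool back 30 deg, square to the chute floor, fingers pointing down and to local +x.
- chute (a point): Middle of the lower end of the chute floor, on its surface, 48 mm above the table. x axis runs up the floor, y = dispenser's +y, z square out of the floor. Clear floor: x 0 to 0.080 (28 mm high stop there), y -0.042 to 0.042 between 6 mm high rails. Lips 24 mm high at x = 0 leave a 68 mm mouth; the gate slides along y just in front of them, its plane at x = -0.0075.
- gate (a joint): Opening of the blue gate, m: 0 = right home at the rubber block, up to 0.080 open, growing to the dispenser's +y. The gate is a plate 88 mm long (y), 24 mm high, sliding stiffly (4 to 6 N of friction) in an aluminium track. Shut and caught it reads 0 to 0.003.
- gate_tab (a point): Middle of the top end of the gate's black push tab: 12 mm thick along y, 10 mm along the chute's x, standing 30 mm above the gate's top edge, along the z axis of point chute. Push its +y side towards -y to shut the gate. In the frame of point chute it lies at x = -0.0075, z = 0.054, y = 0.020 + the gate's opening.
- catch (a joint): How far the orange spring catch is pressed down into the track, m: about 0.008 while the gate lies over it, 0 when it has sprung up behind the gate's trailing (+y) end. It works by itself (2 to 4 N spring) once the gate is within 3 mm of home.
- catch_top (a point): Top of the orange catch, 12 mm long, at y = 0.053 in the frame of point chute; it rises 8 mm when it clicks.
- green_box: The green gift box with a pale ribbon, to be loaded: square, 55 mm wide at the lid (lid 22 to 35 mm high, body below it 52 mm wide), 35 mm high, about 80 g, lid fixed. Origin: centre of its underside, z up. Its sides are turned +20 degrees from its own axes.
- green_box_lid (a point): Middle of the green box's lid, 28.5 mm above its underside; x and y axes square to the box's sides (grasp across either), z up.
- pink_box: The pink gift box, same size and shape as the green one; stays on the table. Origin: centre of its underside.
- tape_roll: Roll of tape lying flat, 102 mm across, 25 mm high; stays. Origin: centre of its underside.
- stock_pad: Pale writing pad lying flat, 102 x 145 x 9 mm; stays. Origin: centre of its underside.
- coaster_pack: Round pale pack of coasters, 95 mm across, 41 mm high, near the back stand; stays. Origin: centre of its underside.
- bracelet_card: Flat white card with a bead bracelet, 56 x 80 x 11 mm; stays. Origin: centre of its underside.
- orange_bangle: Orange ring bangle lying flat, 54 mm across, 6 mm high; stays. Origin: centre of its underside.

How it is judged:
By the outcome, as a careful person would: the job done as asked, in the order asked, and still so for the second after the job is handed in, with the robot touching nothing.
It also fails if it takes over 54 s, if anything falls off the work surface, if the arm or the gripper's body presses on something with over 40 N, if the wrist force passes 120 N, or if a joint passes its speed limit or range.

## Working session

There is one attempt and no reset: what is moved stays moved. The work goes in short steps, each a Python script; the robot and the scene stay as the last script left them, time stands still between calls to the robot, and variables do not carry over. Pictures are saved under pics/ and viewed, at most 11 in all, crops included, and the job is handed in when it is done.

```bash
mkdir -p pics; ls
python3 - <<'E'
from station import ctrl, viewer, solver, sensors
import cv2, numpy as np
for n in("scene","top"):
    im=viewer.grab_frame(n); cv2.imwrite(f"pics/{n}0.png",im)
    c=viewer.camera_info(n); C=-np.array(c["R"]).T@np.array(c["t"]); print(n,C,np.array(c["R"])[2],c["mtx"])
print(viewer.camera_info("wrist")); print(sensors.get_state())
E
```

```text
pics
station.py
scene [-0.1386183  -0.64121196  0.70196511] [ 0.60998967  0.58682413 -0.53249418] [[441.65499665   0.         250.74343665]
 [  0.         441.65499665 187.30820218]
 [  0.           0.           1.        ]]
top [0.31245333 0.00775326 1.36739707] [ 0.1666256  -0.00860548 -0.98598268] [[388.72315344   0.         258.45727372]
 [  0.         388.72315344 194.40338696]
 [  0.           0.           1.        ]]
{'mtx': array([[295.49942518,   0.        , 257.01856951],
       [  0.        , 295.49942518, 188.18217927],
       [  0.        ,   0.        ,   1.        ]]), 'hand_eye': array([[ 3.70061180e-05, -9.56514762e-01, -2.91683918e-01,
         7.55475843e-02],
       [ 9.99999728e-01, -1.79500540e-04,  7.15504047e-04,
         1.44646322e-05],
       [-7.36747604e-04, -2.91683865e-01,  9.56514495e-01,
        -1.42683125e-01],
       [ 0.00000000e+00,  0.00000000e+00,  0.00000000e+00,
         1.00000000e+00]])}
{'time': 0.1, 'qpos': array([-1.12247684,  0.50825835, -0.237469  ,  1.50100605,  0.12574216,
        1.14888822, -0.15479371]), 'qd': array([ 6.13468105e-04, -3.44013357e-03, -1.53972063e-03, -3.11040517e-03,
        1.27275625e-05,  2.24909215e-03,  4.77665738e-04]), 'tau': array([-5.38534310e-03, -6.21837187e+01, -2.19486974e+00, -2.50209314e+01,
        1.24953291e-02,  7.78932270e-03,  3.71883218e-06]), 'tcp_pos': array([0.21005874, 0.58818604, 0.23052085]), 'eef_rot': array([-8.83668928e-05,  1.70582579e-01,  9.85343070e-01, -7.80957253e-04]), 'contact_force': array([-0.23461393, -0.59864067,  0.42105314]), 'wrist_torque': array([ 0.02594802, -0.02704921,  0.01637034]), 'gripper_force': 0.0, 'width': 0.08497683081736368}
```

View pics/scene0.png

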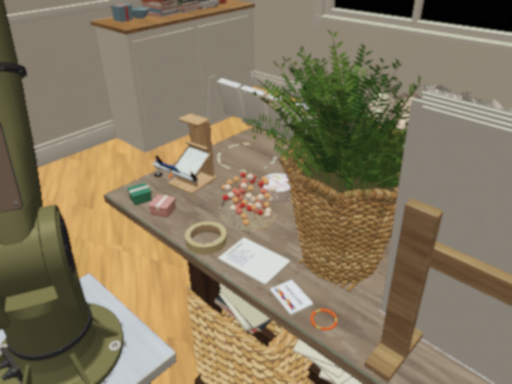

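View pics/top0.png

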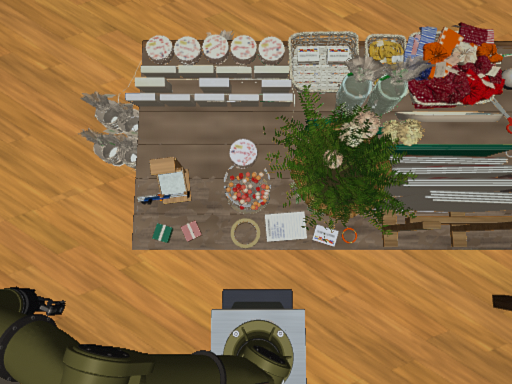

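The scene view shows the dispenser at about (190,165), the green box at (139,193) and the pink box at (163,205). In the top view they are at (170,182), (163,233) and (190,231). I'll get rough positions and enlarge both crops.

```bash
cat > h.py <<'E'
import numpy as np, cv2
from scipy.spatial.transform import Rotation as Ro
from station import ctrl, viewer, solver, sensors
def cam(n,st=None):
    c=viewer.camera_info(n); K=np.array(c["mtx"])
    if n!="wrist": return K,np.array(c["R"]),np.array(c["t"])
    w,x,y,z=st["eef_rot"]; T=np.eye(4); T[:3,:3]=Ro.from_quat([x,y,z,w]).as_matrix(); T[:3,3]=st["tcp_pos"]
    M=np.linalg.inv(T@np.array(c["hand_eye"])); return K,M[:3,:3],M[:3,3]
def proj(c,X): K,R,t=c; p=(np.atleast_2d(X)@R.T+t)@K.T; return p[:,:2]/p[:,2:]
def ray(c,uv):
    K,R,t=c; d=R.T@np.linalg.solve(K,[uv[0],uv[1],1]); return -R.T@t,d/np.linalg.norm(d)
def onz(c,uv,z): o,d=ray(c,uv); return o+d*(z-o[2])/d[2]
def tri(obs):
    A=np.zeros((3,3));b=np.zeros(3);rs=[ray(c,u) for c,u in obs]
    for o,d in rs: P=np.eye(3)-np.outer(d,d);A+=P;b+=P@o
    X=np.linalg.solve(A,b); return X,[round(float(np.linalg.norm(np.cross(X-o,d))),4) for o,d in rs]
def quat(M): x,y,z,w=Ro.from_matrix(M).as_quat(); return [w,x,y,z]
E
python3 - <<'E'
from h import *
t=cam("top");print(onz(t,(163,233),.035),onz(t,(190,231),.035),onz(t,(165,166),.194),onz(t,(172,184),.08),onz(t,(134,248),0))
a=cv2.imread("pics/top0.png")[145:250,130:205];b=cv2.imread("pics/scene0.png")[105:220,120:225]
a=cv2.resize(a,None,fx=5,fy=5,interpolation=2);b=cv2.resize(b,None,fx=4,fy=4,interpolation=2)
o=np.zeros((525,800,3),np.uint8);o[:525,:375]=a;o[:460,380:800]=b;cv2.imwrite("pics/c1.png",o)
E
```

```text
[0.40392532 0.32195511 0.035     ] [0.4107029  0.23016341 0.035     ] [0.59972814 0.28651993 0.194     ] [0.56542008 0.28765229 0.08      ] [0.35434796 0.42876226 0.        ]
```

View pics/c1.png

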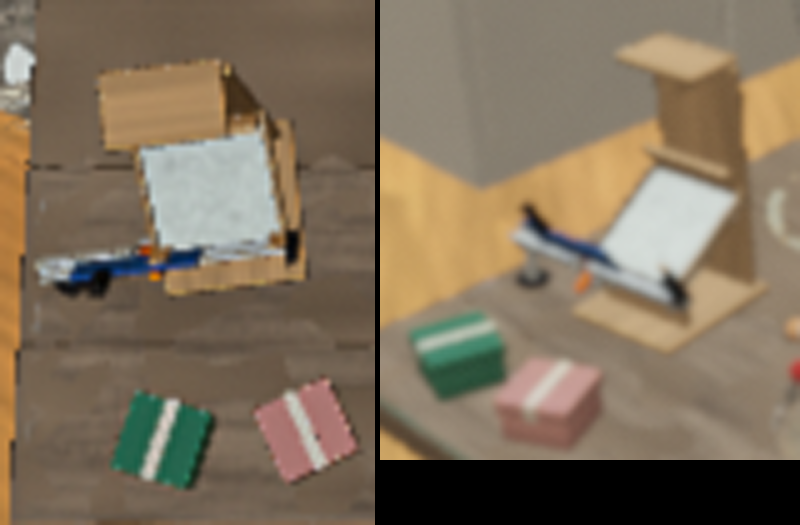

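The gate is well open: its plate extends left of the chute. The boxes are clear. Next I'll take two wrist-camera views.

Run:
```python
from h import *
import pickle
d=[]
for i,p in enumerate([(.42,.33,.36),(.47,.25,.36)]):
    a=np.radians(8); x=np.array([-np.cos(a),-np.sin(a),0]);z=np.array([0,0,-1.])
    q=quat(np.c_[x,np.cross(z,x),z]); print(solver.ik(p,q))
    ctrl.movep(p,q); ctrl.pause(.3)
    s=sensors.get_state(); im=viewer.grab_frame("wrist"); d.append(s)
    cv2.imwrite(f"pics/w{i}.png",im); cv2.imwrite(f"pics/w{i}b.png",cv2.resize(im,(800,600),interpolation=2))
    print(s["time"],s["tcp_pos"],s["qpos"])
pickle.dump(d,open("d.pkl","wb"))
```

```text
[-0.4963428   0.28882032 -0.30313812  1.49860805  0.08692284  1.36740814
  0.90518557]
1.7417 [0.41958788 0.33058247 0.35970098] [-0.49744979  0.28932965 -0.3033855   1.49870897  0.08689176  1.36733375
  0.90499957]
[-0.34697854  0.28360106 -0.26291993  1.50328279  0.07436782  1.36452069
  1.09531754]
2.5583 [0.46946085 0.25099027 0.36006573] [-0.34825091  0.28351794 -0.26378377  1.50327643  0.07427336  1.36449362
  1.09517909]
```

View pics/w0b.png

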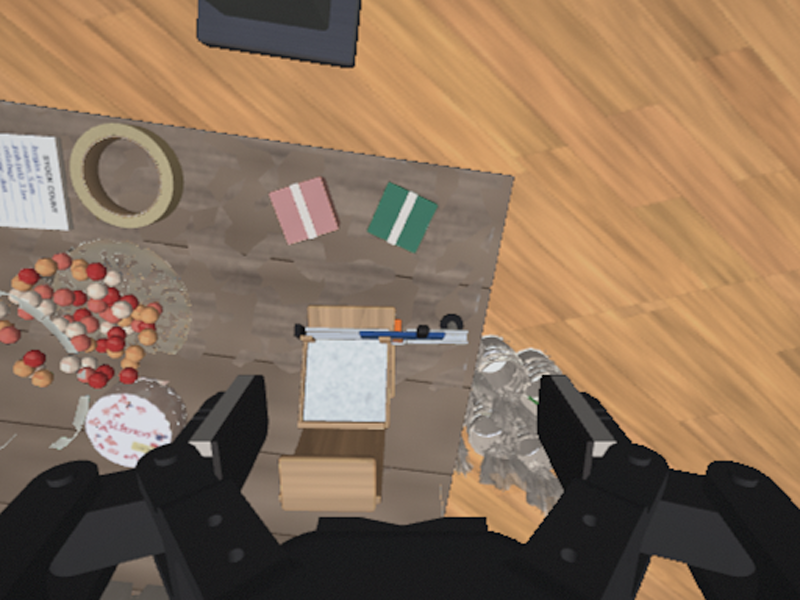

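View pics/w1b.png

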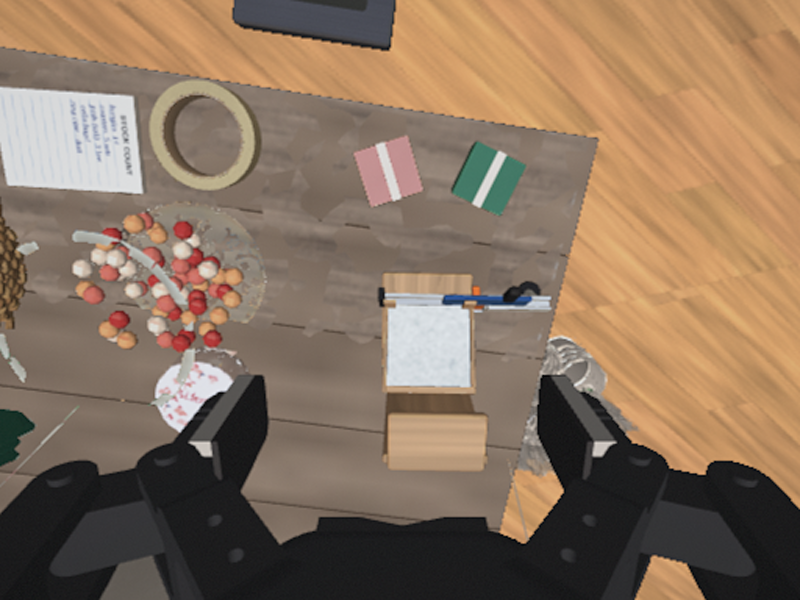

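Both wrist views show the green box (w0 native at about (257,139), w1 at (312,114)) and the dispenser. The gate is open, with its tab at about (270,211) and (333,187). I'll enlarge the dispenser and segment the box lids in code.

Run:
```python
from h import *
import pickle
d=pickle.load(open("d.pkl","rb"))
o=np.zeros((600,800,3),np.uint8)
obs={}
for i,(x0,y0) in enumerate([(185,195),(240,168)]):
    im=cv2.imread(f"pics/w{i}.png"); c=cam("wrist",d[i])
    o[:476,i*400:i*400+396]=cv2.resize(im[y0:y0+136,x0:x0+113],(396,476),interpolation=4)
    hsv=cv2.cvtColor(im,cv2.COLOR_BGR2HSV)
    for n,lo,hi,win in(("green",(70,80,30),(95,255,255),None),("pink",(0,40,100),(179,140,255),None)):
        m=cv2.inRange(hsv,lo,hi); w=np.zeros_like(m)
        cx,cy={"green":[(257,139),(312,114)],"pink":[(195,135),(248,110)]}[n][i]
        w[cy-27:cy+28,cx-27:cx+28]=255; m=cv2.morphologyEx(m&w,cv2.MORPH_CLOSE,np.ones((7,7)))
        ct=max(cv2.findContours(m,0,1)[0],key=cv2.contourArea)
        P=np.array([onz(c,p[0],.030)[:2] for p in ct]).astype(np.float32)*1000
        r=cv2.minAreaRect(P); print(i,n,r)
        obs.setdefault(n,[]).append((c,np.array(cv2.minAreaRect(ct)[0])))
    print(i,"orangeC",c[1][2])
for n in obs: print(n,tri(obs[n]))
cv2.imwrite("pics/c2.png",o)
```

```text
0 green ((406.7381591796875, 329.6217956542969), (53.78009796142578, 54.53498840332031), 73.47425842285156)
0 pink ((415.2660217285156, 230.40234375), (84.84585571289062, 90.77175903320312), 8.06025218963623)
0 orangeC [ 0.28854761  0.04157015 -0.9565627 ]
1 green ((406.5146789550781, 329.2472229003906), (55.647178649902344, 54.09152603149414), 73.7479019165039)
1 pink ((415.3731689453125, 229.84088134765625), (80.91316986083984, 85.78543853759766), 8.105358123779297)
1 orangeC [ 0.28898535  0.04230139 -0.95639848]
green (array([0.40606085, 0.32920089, 0.03018603]), [0.0003, 0.0003])
pink (array([0.41477668, 0.23002495, 0.02323455]), [0.0002, 0.0002])
```

View pics/c2.png

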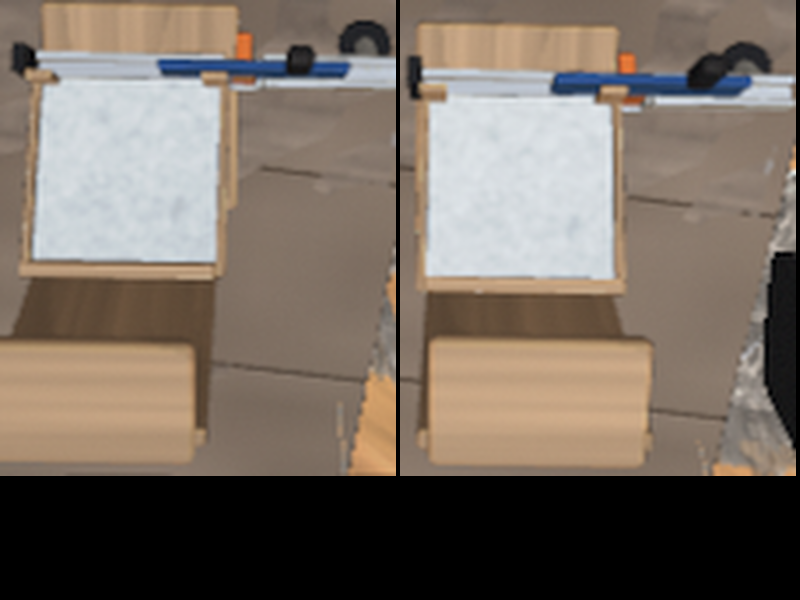

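The crop shows the white floor's far corners at w0 (33,262)/(217,264) and w1 (427,278)/(614,279), the lip inner ends, the gate ends at w0 158/350 and w1 555/750, and the roof's front corners. I'll fit the dispenser pose and gate opening to these.

```bash
cat > fit.py <<'E'
from h import *
import pickle
from scipy.optimize import least_squares
d=pickle.load(open("d.pkl","rb")); C=[cam("wrist",s) for s in d]
nat=lambda i,u,v:(185+u/3.504,195+v/3.5) if i==0 else (240+(u-400)/3.504,168+v/3.5)
# view, crop px, chute-frame point, kind
O=[(0,33,262,.08,-.042,.003,"c"),(0,217,264,.08,.042,.003,"c"),(1,427,278,.08,-.042,.003,"c"),(1,614,279,.08,.042,.003,"c"),
(0,57,76,0,-.034,.024,"c"),(0,203,76,0,.034,.024,"c"),(1,446,92,0,-.034,.024,"c"),(1,600,92,0,.034,.024,"c"),
(0,158,67,-.0075,-.044,.024,"g"),(0,350,67,-.0075,.044,.024,"g"),(1,555,82,-.0075,-.044,.024,"g"),(1,750,83,-.0075,.044,.024,"g"),
(0,193,345,-.011,.038,.198,"d"),(1,430,340,-.011,-.038,.198,"d"),(1,651,342,-.011,.038,.198,"d"),
(0,300,57,-.0075,.02,.054,"g"),(1,713,65,-.0075,.02,.054,"g")]
def Rc(yaw): return Ro.from_euler("z",yaw).as_matrix()@Ro.from_euler("y",-30,degrees=True).as_matrix()
def model(p):
    out=[]
    for i,u,v,x,y,z,k in O:
        if k=="d": X=p[:3]-[0,0,.048]+Ro.from_euler("z",p[3]).as_matrix()@[x-p[4],y,z]
        else: X=p[:3]+Rc(p[3])@[x,y+(p[5] if k=="g" else 0),z]
        out.append(proj(C[i],X)[0]-nat(i,u,v))
    return np.array(out)
if __name__=="__main__":
    r=least_squares(lambda p:model(p).ravel(),[.53,.29,.048,.14,-.04,.06],loss="soft_l1",f_scale=.7)
    print(r.x,np.degrees(r.x[3]));print(np.round(np.c_[[o[0] for o in O],model(r.x)],1))
    np.save("p.npy",r.x)
E
python3 fit.py
```

```text
[ 0.54633261  0.29144271  0.04324466  0.1245231  -0.04446766  0.05775852] 7.134647845463608
[[ 0.   0.1 -1. ]
 [ 0.  -0.2 -0.9]
 [ 1.  -0.2 -0.2]
 [ 1.  -0.1  0.3]
 [ 0.  -1.3  0.9]
 [ 0.  -0.4  1.5]
 [ 1.   0.3  0.4]
 [ 1.  -0.2  1.1]
 [ 0.  -0.1 -0.7]
 [ 0.  -0.1  0.1]
 [ 1.  -0.3 -0.9]
 [ 1.   0.  -0.3]
 [ 0.   0.8 -0. ]
 [ 1.  -0.1 -0.2]
 [ 1.   0.6  0.2]
 [ 0.   0.3 -0.1]
 [ 1.   0.1  0.2]]
```

The fit is sub-pixel. I'll refit with Z=0.048 for comparison, then approach with closed fingers beside the tab's +y face.

```bash
cat >> h.py <<'E'
def Rc(yaw): return Ro.from_euler("z",yaw).as_matrix()@Ro.from_euler("y",-30,degrees=True).as_matrix()
def chute(pt):
    p=np.load("p.npy"); R=Rc(p[3]); return p[:3]+R@np.array(pt)
def chuteq():
    R=Rc(np.load("p.npy")[3]); return quat(np.c_[-R[:,0],R[:,1],-R[:,2]])
E
python3 - <<'E'
from fit import *
p0=np.load("p.npy")
f=lambda q:np.array([q[0],q[1],.0475,*q[2:]])
r=least_squares(lambda q:model(f(q)).ravel(),p0[[0,1,3,4,5]],loss="soft_l1",f_scale=.7)
p=f(r.x);print(p);print(np.abs(model(p)).max(0), [float(np.sum(model(v)**2)) for v in(p0,p)])
p[:3]=.5*p[:3]+.5*p0[:3]; np.save("p.npy",p)
import h
q=h.chuteq(); y=p[5]+.026+.0145+.014
ctrl.close_gripper(20)
for z in(.11,.036):
    X=h.chute([-.0075,y,z]); print(X,solver.ik(X,q))
X=h.chute([-.0075,y,.11]); ctrl.movep(X,q); 
ctrl.pause(.2); s=sensors.get_state(); im=viewer.grab_frame("wrist"); print(s["time"],s["tcp_pos"],s["contact_force"],s["width"])
c=cam("wrist",s)
for pt in([-.0075,.02+p[5],.054],[0,.034,.024],[0,-.034,.024],[.08,.042,.003],[-.0075,p[5]+.044,.024]): cv2.circle(im,tuple(int(round(v)) for v in proj(c,h.chute(pt))[0]),2,(0,0,255),-1)
im2=viewer.grab_frame("scene")[110:210,120:230]
o=np.zeros((600,800,3),np.uint8); o[:384,:512]=im; o[:260,514:800]=cv2.resize(im2,(286,260)); cv2.imwrite("pics/c3.png",o)
E
```

```text
[ 0.54460581  0.29121816  0.0475      0.12390931 -0.04341734  0.05719848]
[1.80281395 1.56084624] [11.27428234665282, 15.061077342673622]
[0.47064041 0.39457218 0.13688512] [-1.04895872  0.46272351  0.13126657  2.08073385  0.96177995  0.38764492
 -0.11276211]
[0.50735673 0.3991451  0.07279924] [-1.46548715  0.81110399  0.94541879  2.07439632 -1.36422806  0.29810064
  2.13965106]
4.6833 [0.47209506 0.39396957 0.13791354] [0.45685792 0.70274579 0.22641436] -9.214371479074375e-05
```

View pics/c3.png

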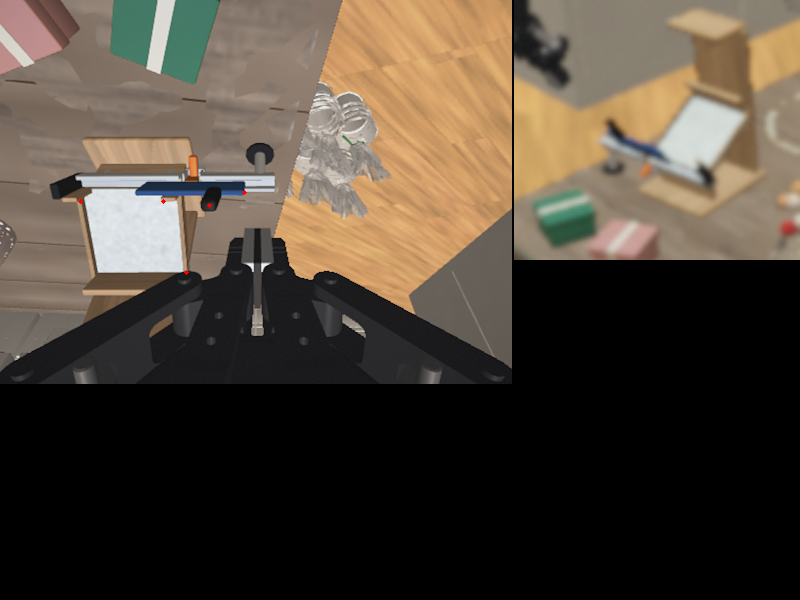

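The overlay dots land on the tab top and the gate end, so the fit holds. A 30° lean drives joint 6 close to its limit here, so I'll push with the tool upright (the tab is clear of the roof).

```bash
cat >> h.py <<'E'
def tiltq(deg): # tool leaning back by deg about dispenser y
    R=Ro.from_euler("z",np.load("p.npy")[3]).as_matrix()@Ro.from_euler("y",-deg,degrees=True).as_matrix(); return quat(np.c_[-R[:,0],R[:,1],-R[:,2]])
E
python3 - <<'E'
from h import *
p=np.load("p.npy"); q=tiltq(0); y=p[5]+.026+.0145+.014
X=chute([-.011,y,.038]); U=X+[0,0,.05]; print(X,solver.ik(U,q),solver.ik(X,q))
ctrl.movep(U,q); print(sensors.get_state()["qpos"]); ctrl.movel(X,max_speed=.08); ctrl.pause(.2)
s=sensors.get_state(); f0=s["contact_force"]; print(s["tcp_pos"],f0,s["time"])
ydir=Rc(p[3])[:,1]
yy=y
while yy>.030:
    yy-=.008 if yy>.05 else .003
    ctrl.movel(chute([-.011,yy,.038]),max_speed=.06)
    s=sensors.get_state(); f=s["contact_force"]-f0
    ya=(s["tcp_pos"]-p[:3])@ydir
    print(round(yy,4),round(float(ya),4),np.round(f,1),round(float(f@ydir),1),round(s["time"],1))
    if abs(f@ydir)>25: break
E
```

```text
[0.50335655 0.39864689 0.07278129] [-0.48335525  0.64431132 -0.38124126  1.5935741   0.27681769  0.95747269
  0.73910875] [-0.49357823  0.69931823 -0.3642779   1.6420362   0.30814544  0.85740163
  0.71186215]
[-0.48365139  0.64412958 -0.38098603  1.59544993  0.27822627  0.9562944
  0.7370405 ]
[0.50364419 0.39886532 0.07335854] [-0.64622155  0.26515434  0.20035364] 6.5833
0.1037 0.1027 [0.  0.4 1.1] 0.4 6.9
0.0957 0.0952 [ 0.8 -0.2  1.1] -0.3 7.2
0.0877 0.0884 [ 0.6  3.3 -1.2] 3.2 7.4
0.0797 0.0802 [-0.4  3.3 -1.5] 3.4 7.7
0.0717 0.0718 [-0.2  3.5 -0.9] 3.5 8.0
0.0637 0.0636 [-0.1  3.4 -1.3] 3.4 8.3
0.0557 0.0556 [ 1.   3.4 -0.5] 3.3 8.6
0.0477 0.0475 [0.3 3.3 0.2] 3.2 8.8
0.0447 0.0452 [-0.1  4.1 -0.3] 4.1 9.1
0.0417 0.0421 [ 0.2  5.3 -1.5] 5.2 9.3
0.0387 0.0383 [1.3 3.  0.3] 2.9 9.6
0.0357 0.0376 [ 0.6  8.9 -2.7] 8.8 9.8
0.0327 0.0374 [ 0.3 14.4 -5.2] 14.2 10.1
0.0297 0.0372 [-0.6 19.5 -8. ] 19.4 10.3
```

The gate hit a firm stop at the expected place. I'll back off and look at the catch.

Run:
```python
from h import *
p=np.load("p.npy")
ctrl.movel(chute([-.011,.055,.038]),max_speed=.08); s=sensors.get_state()
ctrl.movel(s["tcp_pos"]+[0,0,.1],max_speed=.15)
ctrl.movep([.43,.31,.26],tiltq(0)); ctrl.ungrasp(); ctrl.pause(.2)
s=sensors.get_state(); im=viewer.grab_frame("wrist"); print(s["time"],s["tcp_pos"]); c=cam("wrist",s)
u=proj(c,chute([0,.02,.02]))[0].astype(int);print(u)
cr=im[u[1]-60:u[1]+60,u[0]-80:u[0]+80]
hsv=cv2.cvtColor(im,cv2.COLOR_BGR2HSV); m=cv2.inRange(hsv,(105,150,60),(125,255,255)); ct=max(cv2.findContours(m,0,1)[0],key=cv2.contourArea);bx=cv2.boundingRect(ct)
print("blue",bx,"expected ends shut",proj(c,[chute([-.0075,a,.018]) for a in(-.044,.044)]))
cv2.imwrite("pics/c4.png",cv2.resize(cr,(800,600),interpolation=4))
```

```text
13.175 [0.42997175 0.31002069 0.26005493]
[246 243]
blue (195, 235, 46, 4) expected ends shut [[196.76861931 237.71115714]
 [265.07256128 237.69165609]]
```

View pics/c4.png

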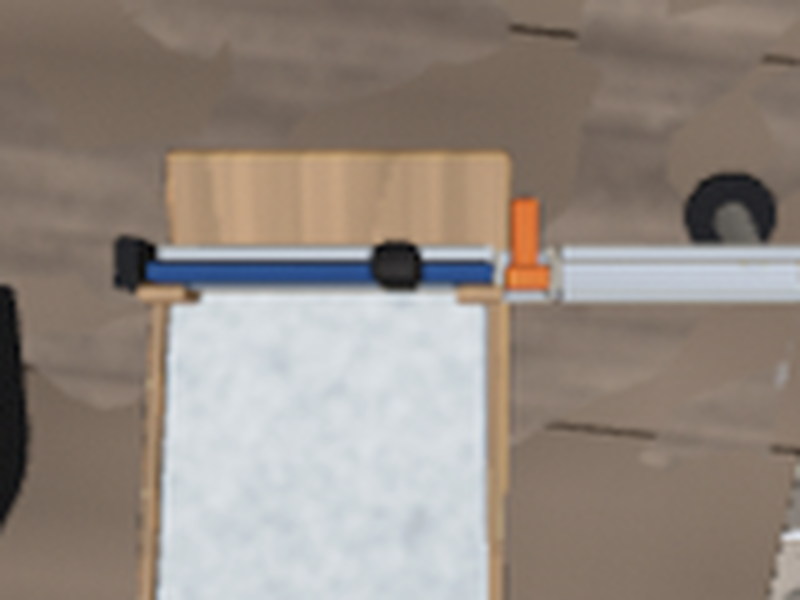

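The gate is home at the black block (150,270) and the orange catch head is up behind its +y end (528,275). Next I'll check IK for the pick and place poses.

Run:
```python
from h import *
p=np.load("p.npy"); np.set_printoptions(precision=2,suppress=True)
def vq(ang): # tool y at world angle ang, down
    a=np.radians(ang);y=np.array([np.cos(a),np.sin(a),0]);z=np.array([0,0,-1.]);return quat(np.c_[np.cross(y,z),y,z])
print("now",sensors.get_state()["qpos"])
for a in(-16.4,163.6,73.6,253.6):
    for z in(.1,.007): print("pick",a,z,solver.ik([.4065,.3295,z],vq(a)))
fl=lambda R:R@np.diag([-1,-1,1])
for t in(30,20,10):
    R=Ro.from_quat(np.roll(tiltq(t),-1)).as_matrix()
    for n,M in(("a",R),("b",fl(R))):
        for z in(.12,.06,.010): print("place",t,n,z,solver.ik(chute([.030,0,z]),quat(M)))
```

```text
now [-0.35  0.35 -0.45  1.7   0.17  1.13  0.84]
pick -16.4 0.1 [-0.75  0.5   0.03  1.94 -0.02  0.7  -0.99]
pick -16.4 0.007 [-0.75  0.65  0.04  2.02 -0.05  0.48 -0.97]
pick 163.6 0.1 [-0.31  0.56 -0.63  1.94  0.45  0.79  1.66]
pick 163.6 0.007 [-0.42  0.68 -0.48  2.02  0.57  0.58  1.56]
pick 73.6 0.1 [-0.51  0.51 -0.32  1.94  0.24  0.73  0.31]
pick 73.6 0.007 [-0.56  0.65 -0.25  2.02  0.31  0.51  0.24]
pick 253.6 0.1 [-0.01  0.78 -1.23  1.93  0.86  1.08  2.81]
pick 253.6 0.007 [-0.18  0.8  -0.9   2.01  0.91  0.79  2.8 ]
place 30 a 0.12 [-0.78  0.36  0.07  2.16  0.98  0.31  0.07]
place 30 a 0.06 [-0.81  0.48  0.16  2.16  1.31  0.2  -0.25]
place 30 a 0.01 [-0.24  0.64 -0.63  2.13  1.64  0.63 -0.49]
place 30 b 0.12 [-1.46  0.62  1.15  2.17 -1.18  0.38 -0.92]
place 30 b 0.06 [-0.17  0.57 -0.77  2.15  1.5   0.69  2.76]
place 30 b 0.01 [-0.22  0.65 -0.67  2.13  1.64  0.66  2.66]
place 20 a 0.12 [-0.49  0.38 -0.24  2.01  0.57  0.53  0.54]
place 20 a 0.06 [-0.54  0.49 -0.14  2.01  0.62  0.41  0.51]
place 20 a 0.01 [-0.57  0.58 -0.05  1.99  0.64  0.32  0.5 ]
place 20 b 0.12 [-1.37  0.64  1.15  2.02 -0.88  0.64 -1.18]
place 20 b 0.06 [-1.29  0.78  1.15  2.01 -1.14  0.67 -0.95]
place 20 b 0.01 [-1.24  0.9   1.15  2.   -1.31  0.71 -0.82]
place 10 a 0.12 [-0.36  0.45 -0.36  1.85  0.36  0.75  0.77]
place 10 a 0.06 [-0.37  0.54 -0.32  1.85  0.41  0.66  0.75]
place 10 a 0.01 [-0.38  0.63 -0.28  1.83  0.44  0.59  0.75]
place 10 b 0.12 [-1.27  0.7   1.15  1.87 -0.79  0.91 -1.24]
place 10 b 0.06 [-1.21  0.82  1.15  1.86 -0.96  0.91 -1.1 ]
place 10 b 0.01 [-1.16  0.93  1.15  1.84 -1.08  0.93 -1.01]
```

Place branch "a" works with the elbow swung. I'll pick front-to-back (tool y at 163.6°), clear of the pink box.

Run:
```python
from h import *
a=np.radians(163.6);y=np.array([np.cos(a),np.sin(a),0]);z=np.array([0,0,-1.]);q=quat(np.c_[np.cross(y,z),y,z])
ctrl.movep([.4065,.3295,.10],q); print(sensors.get_state()["qpos"])
ctrl.movel([.4065,.3295,.007],max_speed=.08); ctrl.pause(.2)
s=sensors.get_state(); print(s["tcp_pos"],s["contact_force"])
ctrl.close_gripper(30); ctrl.pause(.3); s=sensors.get_state(); print(s["tcp_pos"],s["width"],s["gripper_force"],s["contact_force"],s["time"])
np.save("b.npy",s["tcp_pos"][2])
ctrl.movel([.4065,.3295,.22],max_speed=.15); ctrl.pause(.2)
s=sensors.get_state(); print(s["width"],s["gripper_force"],s["contact_force"],s["qpos"],s["time"])
q=chuteq()
for zz in(.14,.1,.05,.01): print(zz,solver.ik(chute([.031,0,zz]),q))
```

```text
[-0.31150694  0.5583655  -0.62828597  1.93553194  0.45391843  0.79055031
  1.65763918]
[0.4067193  0.32960628 0.00738041] [-0.41452943  0.26739421 -0.07128907]
[0.40662412 0.32952216 0.00726564] 0.05461822259335137 31.859378814697266 [ 0.16120436 -1.3158827   6.34687008] 16.225
0.05441172210763373 31.783048510551453 [ 0.53555689 -0.16719936 -0.7177597 ] [-0.23322788  0.42174564 -0.71989053  1.78038309  0.31435105  1.05852574
  1.78923509] 17.9917
0.14 [-0.82212377  0.32003654  0.10643414  2.15693759  0.86281125  0.33818643
  0.18983671]
0.1 [-0.94254662  0.41548275  0.31599401  2.16285755  0.83255594  0.19218276
  0.22322554]
0.05 [-0.79765114  0.50440144  0.16394688  2.15446886  1.39052692  0.18775666
 -0.32184915]
0.01 [ 0.05712017  0.89381809 -1.22615911  2.12814312  1.66598542  1.11745119
 -0.40121189]
```

Box held at 54.6 mm. I'll go by joint targets into the right elbow branch, in two stages, checking the TCP each time.

Run:
```python
from h import *
np.set_printoptions(precision=4,suppress=True)
p=np.load("p.npy");R=Rc(p[3]); q=chuteq(); q0=sensors.get_state()["qpos"]; q1=np.array([-.12,.48,-.9,2.17,1.35,.7,-.27])
for f in(.5,1):
    ctrl.set_joints(list(q0+f*(q1-q0))); s=sensors.get_state(); print(s["tcp_pos"],R.T@(s["tcp_pos"]-p[:3]),s["time"])
for z in(.13,.10,.06,.01): print(z,solver.ik(chute([.031,0,z]),q))
im=viewer.grab_frame("scene"); cv2.imwrite("pics/s5.png",im)
```

```text
[0.4791 0.2831 0.1766] [0.0077 0.     0.147 ] 18.9583
[0.497  0.307  0.1556] [0.0152 0.0215 0.1185] 19.925
0.13 [-0.0906  0.4469 -0.9003  2.1502  1.2878  0.724  -0.2119]
0.1 [-0.1139  0.5066 -0.8648  2.1527  1.3848  0.7216 -0.2866]
0.06 [-0.1411  0.5837 -0.8152  2.1483  1.5052  0.7186 -0.3742]
0.01 [-0.1741  0.6743 -0.7448  2.1309  1.6408  0.7088 -0.4668]
```

View pics/s5.png

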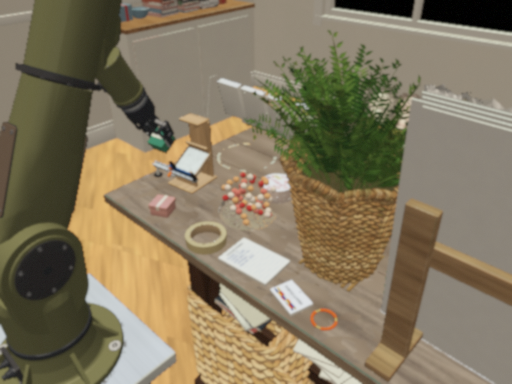

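The arm is clear and the box is held above the chute at about (160,140). Now I'll align and descend with force checks.

Run:
```python
from h import *
np.set_printoptions(precision=2,suppress=True)
p=np.load("p.npy");R=Rc(p[3]); q=chuteq(); b=float(np.load("b.npy"))
ctrl.movep(chute([.031,0,.13]),q); ctrl.movel(chute([.031,0,b+.04]),max_speed=.1); ctrl.pause(.3)
s=sensors.get_state(); print((R.T@(s["tcp_pos"]-p[:3]))*1000,s["contact_force"],s["width"],s["time"]); f0=s["contact_force"]
ctrl.movel(chute([.031,0,b+.012]),max_speed=.06)
z=b+.012
while z>b-.005:
    z-=.0015; ctrl.movel(chute([.031,0,z]),max_speed=.02); ctrl.pause(.1)
    s=sensors.get_state(); f=R.T@(s["contact_force"]-f0); print(round((z-b)*1000,1),(R.T@(s["tcp_pos"]-p[:3]))*1000,f,R.T@s["wrist_torque"],round(s["time"],1))
    if f[2]>2.5: break
im=viewer.grab_frame("scene")[120:200,130:230]; w=viewer.grab_frame("wrist")
o=np.zeros((480,800,3),np.uint8);o[:320,:400]=cv2.resize(im,(400,320),interpolation=2);o[:300,400:]=cv2.resize(w,(400,300));cv2.imwrite("pics/c6.png",o)
```

```text
[31.31  0.05 47.65] [-0.38 -0.17 -0.75] 0.05436869675799002 21.5
10.5 [31.15  0.07 17.98] [ 0.    0.06 -0.81] [-0.02  0.58 -0.01] 22.5
9.0 [31.    0.05 16.27] [ 0.4   0.51 -0.3 ] [ 0.01  0.62 -0.01] 22.8
7.5 [30.94  0.   14.72] [ 0.49  0.05 -1.04] [ 0.02  0.58 -0.03] 23.2
6.0 [30.93 -0.01 13.22] [-0.05 -0.55 -0.64] [-0.    0.61 -0.02] 23.5
4.5 [31.    0.   11.75] [ 0.76 -0.21 -0.08] [-0.01  0.59  0.01] 23.9
3.0 [31.02  0.1  10.27] [ 0.48 -0.19 -0.16] [ 0.06  0.55 -0.03] 24.2
1.5 [31.05  0.12 10.21] [-0.19 -3.32 20.9 ] [-0.69  0.87 -0.13] 24.6
```

View pics/c6.png

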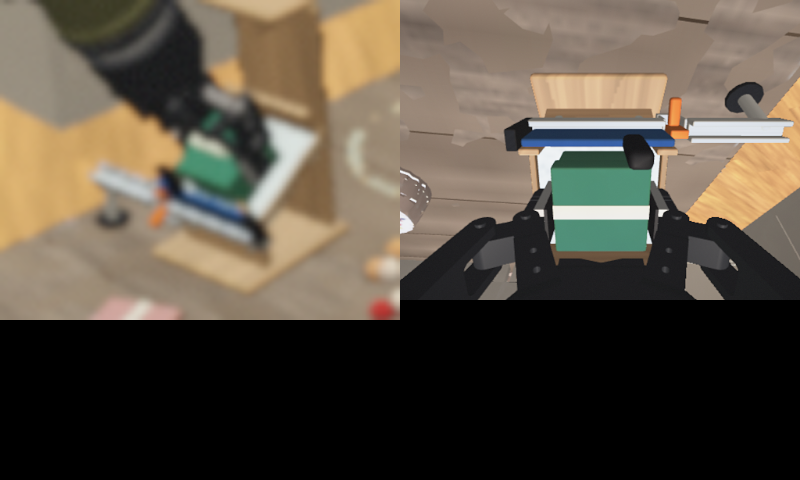

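The box has just touched the floor (about 21 N, at the predicted height); the gate is shut, the catch is up, and the box sits square behind the gate. I'll relieve the contact, ease the box towards the gate and release.

Run:
```python
from h import *
np.set_printoptions(precision=2,suppress=True)
p=np.load("p.npy");R=Rc(p[3]); b=float(np.load("b.npy"))
ctrl.movel(chute([.031,0,b+.0032]),max_speed=.02); ctrl.movel(chute([.026,0,b+.0032]),max_speed=.02); ctrl.pause(.1)
s=sensors.get_state(); print(R.T@s["contact_force"],(R.T@(s["tcp_pos"]-p[:3]))*1000)
ctrl.ungrasp(); ctrl.pause(.4); s=sensors.get_state(); print(s["width"],R.T@s["contact_force"])
ctrl.movel(chute([.026,0,.10]),max_speed=.06)
ctrl.movel(chute([.0,0,.16]),max_speed=.15); ctrl.pause(.5)
s=sensors.get_state(); print(s["time"],s["tcp_pos"],s["contact_force"])
im=viewer.grab_frame("scene")[120:220,120:230]; w=viewer.grab_frame("wrist")
o=np.zeros((400,800,3),np.uint8);o[:320,:352]=cv2.resize(im,(352,320),interpolation=2);o[:336,352:]=cv2.resize(w,(448,336));cv2.imwrite("pics/c7.png",o)
```

```text
[-0.43  0.44 -0.03] [25.74 -0.05 10.33]
0.08514608586510435 [-0.55 -0.41 -1.02]
28.9583 [0.47 0.28 0.18] [-0.34  0.51  0.  ]
```

View pics/c7.png

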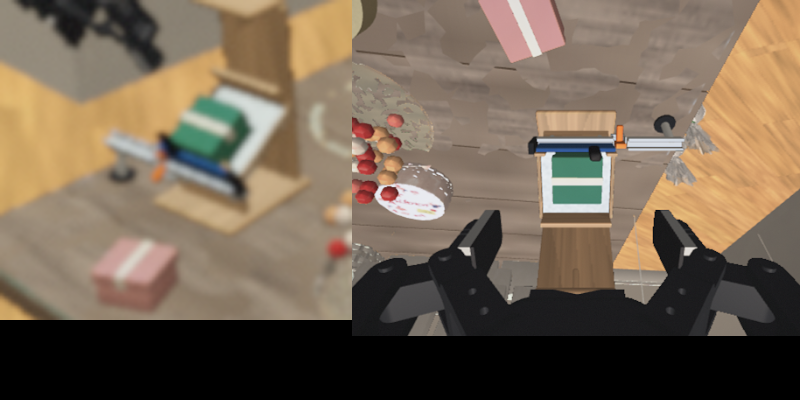

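The green box rests lid up on the chute against the shut gate. The catch is still up, the pink box hasn't moved, and the gripper is clear. I'm handing in.

```bash
python3 -c "
from station import ctrl, viewer, solver, sensors
print(ctrl.close_job())"
```

```text
the job is handed in; nothing more can be done
None
```

The gate is shut with the orange catch up behind it, and the green box lies lid up in the chute against the gate; the pink box stayed in place, nothing else was touched, and I handed the job in at about 29 s.

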